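# Build the end stop, then hold a sample slide flush on the tilted stage

### The arm

A 6-joint arm with a two-finger parallel gripper is mounted at the origin on a cart in front of the work surface, level with it; the furniture and walls round the work are solid. World frame = base frame: x ahead of the robot, y to its left, z up, the work surface at z = 0. Lengths are in m, angles in rad, forces in N, time in s.
With the tool pointing down it reaches from about 0.275 to 0.775 m from the base axis. Payload 14.6 kg.
Tool frame: the origin (TCP) lies where the fingers leave the gripper's body, on its centre line; the fingertips stand 73 mm ahead of it and the grasp point (between the pads) lies 54 mm ahead of it (manip.pinch_z is the distance from the TCP to the grasp point, in m); z points along the fingers, y is the line along which they close (so a half turn about z gives the same grasp; the last joint's range is limited). The gripper opens to 85 mm and grips with 20 to 120 N. Pads are 22 mm wide; open, the fingers measure 114 mm over their backs; the gripper's body (76 mm by 85 mm) begins 54 mm behind the grasp point. The pads swing forward as they close: fully open they stand 13 mm farther back than shut.
Start: joints at [-1.458, 0.263, -0.048, 1.259, 0, 1.415], TCP at [0.139, -0.506, 0.304] pointing down, gripper open.
Joint ranges: [-2.65, 2.65], [-0.89, 1.7], [-1.18, 1.37], [-2.13, 2.11], [-1.35, 1.29], [-3.14, 3.14]. Speed limits (rad/s): [1.89, 1.89, 2.57, 2.79, 3.14, 3.14].

### API

Orientations are given as a unit quaternion [x, y, z, w].
In Python, from cell import manip gives the robot as it stands.
- The arm moves only by the tool servo_tool, never from a script. Its argument "targets" is a list that holds one entry, the list of rows, each a list of 5 numbers: the finger opening in mm, from 0 to 85.4, then the shift along the tool's x, y, z in units of 30 mm (1.0 is 30 mm), then the turn about the tool's z in units of 6 degrees (1.0 is 6 degrees). A call has 1 to 12 rows; each row shifts and turns the commanded pose from where the row before left it, along the tool's axes as they then stand; what a row does not reach is not made up. A row lasts 1/12 s, in which the tool goes at most 41.7 mm and 7.16 degrees, less where a joint would pass 70% of its speed; a pose out of reach is approached as far as the arm can. A call is refused whole if a number of a shift passes 1 or a number of a turn 1, either way. A call with a gripper value outside its range is refused whole. The fingers move at their own pace and stop on an object; the grip force is fixed at half the most. Time passes only in rows, so rows that do not move let the fingers close. It gives the time, the measured TCP pose, the force, the opening and the grip force at its end, in the units of the state.
- manip.get_obs(): the state, without advancing time (a new reading comes with each control period).
- manip.camera(name): name is "side" or "top"; returns a dict with "color" (420x560x3 uint8, red, green, blue), "camera_matrix" (3x3 intrinsics, pixels), "extrinsics" (4x4, takes a point from camera to world coordinates). Camera axes: x right, y down, z forward; pixel columns grow to the right and rows downward; lengths in m; the calibration is good to about 2 mm. A picture is of the moment at which its call begins. There is no depth.
- manip.job_done(): hands the job in; it is judged then, once.
Trained networks look in the newest picture that a camera, given by its name, has taken for a name from the list of things; names that differ only in an ending like _2 or _b are one class to them, and where a whole thing is asked for, a point or a joint stands for the part that bears it (a point fixed in the world has none). Each returns a list of dicts, best first, with "confidence" (0 to 1); they miss things now and then, are a little off and sometimes report something else, mostly with a low value. They report only what shows in the picture. A call takes as long as a camera call. They do not tell look-alikes from the thing itself.
- manip.search_frame(name, camera): "box" ([left, top, width, height] in pixels, round what is visible of it).
- manip.regions_of(name, camera): "region" (420x560 bool, what is visible of it) and "box" ([left, top, width, height] in pixels, round what is visible of it).
- manip.place_of(name, camera): "at" ([column, row] in pixels: a listed point, or the origin of a listed thing).
The state is a dict: "time": time; "qpos": joint angles; "qvel": joint speeds; "joint_efforts": joint torques, N m; "eef_pos": TCP position; "tcp_rot": TCP orientation; "force": force on the tool from outside, world axes, zero at the start; "wrist_torque": the same for the moment, N m; "width": opening from 0.0 (shut) to 1.0 (fully open); "grasp_force": force on a finger pad.
Only numpy, scipy, OpenCV 4.12 (cv2) and the standard library are available. Lean on these libraries where they do the work, as an engineer would, in place of code of your own. Each camera call takes 0.05 s, during which the arm holds its last target. There are 200 camera calls.

### The job

Build the end stop of the tilting-stage fixture: thread the tall spacer bushing onto its upright post first, then the wide flat collar on top of it, both fully home and let go. Then take the sample slide by its rib, tilt it to match the sloped stage face and press it lightly, with about 8 N, flat on the face: centred across it, squarely up the slope, its lower end right down by the collar. Finish like that, still gripping the slide and pressing it flush; do not let go, and leave the battery, tin and screwdriver where they are.

Things in the scene. Friction and masses are not known exactly. Their poses are not given: they have to be found in the camera images.
- fixture: Tilting-stage fixture, bolted down behind the blue vice, post to the left, slope rising to the right (turned up to 0.3 rad): steel base 128 x 100 x 10 mm with a hinged aluminium stage. Origin on the bench below the hinge line; x horizontal toward the stage's raised end, z up. Base from x = -50 to +78, y = +-50 mm. Cheeks with small knobs at y = +-47 mm, up to 52 mm high at x = 64 mm.
- stage: Sloping stage plate, 80 (x) x 84 (y) x 10 mm, flat on top, held by stiff friction (a light press does not move it) at a tilt of 15 to 31 degrees that differs each run. Origin on its top face, middle of its lower edge, on the hinge line, 36 mm above the bench; x up the slope in the face, y along the hinge, z the face's normal. Readings are noisy in angle too: finish the match by touch.
- post_foot (a point): Foot of the fixture's locating post, on the base plate's top (10 mm above the bench), 26 mm in front of the hinge line (fixture x = -26 mm). The post is upright steel, 12 mm diameter, top 45 mm above this point, its last 8 mm tapered to 5 mm.
- spacer: Spacer bushing: steel ring 30 mm outside, 16 mm bore, 22 mm tall, about 60 g, standing on the bench. Origin at the centre of its underside, z its axis. Home: its underside rests on the base plate. It starts left of the vice; spacer and collar may swap places.
- collar: Stop collar: wide flat steel ring, 45 mm outside, 17 mm bore, 12 mm thick, about 80 g, lying flat on the bench left of the vice; spacer and collar may swap places. Origin at the centre of its underside, z its axis. Home: flat on the spacer's top, underside 32 mm above the bench; its rim then ends about 3 mm short of the stage's lower edge and is the slide's end stop.
- slide: Sample slide, aluminium, about 120 g: plate 70 (x) x 50 (y) x 6 mm with an upright grip rib, 36 mm long (x), 12 mm thick (y), 6 to 42 mm above the underside. Both ends alike; either may be the lower. Origin: centre of its underside, z up. Lies flat on the bench left of the fixture. Pinched across the rib it can turn a little as it meets the face. In place its origin is about 35 mm up the slope.
- battery: Bystander: small block battery, 18 x 27 x 48 mm, standing. Origin at the centre of its underside.
- tin: Bystander: round lidded tin, 59 mm diameter, 24 mm high. Origin at the centre of its underside.
- driver: Bystander: green-handled screwdriver, 135 mm long, 21 mm thick, lying near the bench's left edge. Origin under its middle.
Things that resemble listed ones, but are neither listed nor needed, are in the scene too. Leave any purple look-alike of the spacer alone.

How it is judged:
By the outcome, as a careful person would: the job done as asked, in the order asked, and still so for the second after the job is handed in, while the arm keeps its last pose, push and grip.
It also fails if it takes over 72 s, if anything falls off the work surface, if the arm or the gripper's body presses on something with over 40 N, if the wrist force passes 120 N, or if a joint passes its speed limit or range.

## Working session

There is one attempt and no reset: what is moved stays moved. The work goes in short steps, Python scripts to look and compute and a tool call to move; the robot and the scene stay as the last step left them, time stands still between calls to the robot, and variables do not carry over. Pictures are saved under pics/ and viewed, at most 10 in all, crops included, and the job is handed in when it is done.

Besides the shell and the picture viewer there is one more tool, called after "Call:" by a JSON object that holds its "name" and its "arguments". servo_tool: Moves the arm, as the interface text tells. Its arguments: {"type":"object","properties":{"targets":{"type":"array","items":{"type":"array","items":{"type":"array","items":{"type":"number"}}}}},"required":["targets"]}

```bash
ls; mkdir -p pics; python3 - <<'E'
from cell import manip
import cv2, numpy as np
o=manip.get_obs(); print({k:np.round(v,3).tolist() for k,v in o.items()})
for c in ("side","top"):
    d=manip.camera(c); cv2.imwrite(f"pics/{c}0.png",d["color"][:,:,::-1])
    print(c,np.round(d["camera_matrix"],1).tolist(),np.round(d["extrinsics"],4).tolist())
    for n in ["fixture","stage","post_foot","spacer","collar","slide","battery","tin","driver"]:
        print(n,[(np.round(r["at"],1).tolist(),round(r["confidence"],2)) for r in manip.place_of(n,c)])
E
```

```text
pics
{'time': 0.0, 'qpos': [-1.458, 0.264, -0.049, 1.259, -0.0, 1.416], 'qvel': [0.002, 0.0, -0.0, -0.002, 0.001, 0.001], 'joint_efforts': [0.002, -63.763, 38.457, 0.014, -0.0, 0.0], 'eef_pos': [0.139, -0.506, 0.303], 'tcp_rot': [0.991, 0.133, -0.0, -0.001], 'force': [0.022, -0.219, -0.613], 'wrist_torque': [-0.021, 0.049, 0.077], 'grasp_force': 0.0, 'width': 1.004}
side [[542.7, 0.0, 271.8], [0.0, 542.7, 208.9], [0.0, 0.0, 1.0]] [[-0.9984, -0.0445, 0.0359, 0.4753], [-0.0531, 0.4906, -0.8698, 1.057], [0.0211, -0.8702, -0.4922, 0.485], [0.0, 0.0, 0.0, 1.0]]
fixture [([205.6, 202.2], 0.73)]
stage [([204.0, 184.8], 0.76)]
post_foot [([197.4, 202.2], 0.95)]
spacer [([382.1, 249.8], 0.87)]
collar [([328.8, 264.2], 0.81), ([195.6, 200.2], 0.39)]
slide [([229.7, 254.5], 0.96)]
battery [([231.7, 295.7], 0.75)]
tin [([145.5, 246.9], 0.85)]
driver [([311.7, 299.8], 0.65)]
top [[437.3, 0.0, 282.3], [0.0, 437.3, 205.9], [0.0, 0.0, 1.0]] [[0.001, -0.9803, 0.1974, 0.3315], [-0.9999, -0.0034, -0.0118, 0.3335], [0.0123, -0.1974, -0.9802, 0.8945], [0.0, 0.0, 0.0, 1.0]]
fixture [([352.9, 149.7], 0.59)]
stage [([351.1, 144.8], 0.96)]
post_foot [([339.3, 143.2], 0.63)]
spacer [([256.8, 217.6], 0.72), ([288.2, 295.0], 0.63)]
collar [([266.8, 254.2], 0.84), ([339.6, 146.9], 0.21)]
slide [([267.9, 184.2], 0.59)]
battery [([225.0, 187.2], 0.69)]
tin [([272.9, 118.3], 0.8)]
driver [([218.8, 238.0], 0.74)]
```

View pics/side0.png

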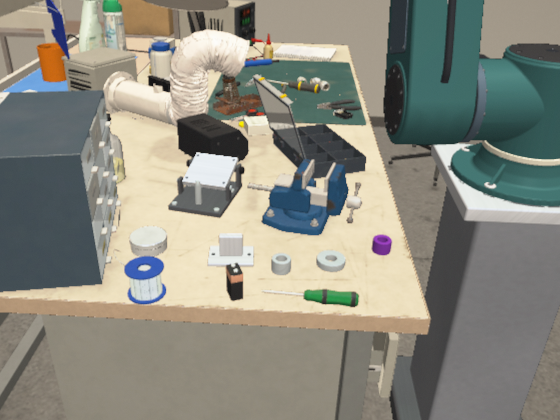

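View pics/top0.png

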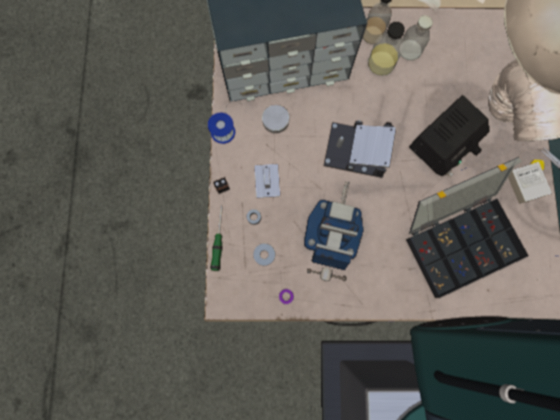

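Side: grey spacer ring (282,263), collar (331,261), purple ring (382,244). Top: spacer (254,216), collar (264,254), purple (286,296), slide (267,181), fixture (360,148), post to its left. The grey 30 mm ring is the spacer; the purple one (the network's best in the side view) is the decoy. I'll confirm this in an enlarged crop.

```bash
cat > h.py <<'E'
from cell import manip
import cv2, numpy as np
def P(d):
    T=np.linalg.inv(d["extrinsics"]); return d["camera_matrix"]@T[:3]
def proj(d,X):
    X=np.atleast_2d(X); p=P(d)@np.c_[X,np.ones(len(X))].T; return (p[:2]/p[2]).T
def tri(ds,dt,us,ut):
    X=cv2.triangulatePoints(P(ds),P(dt),np.float64(us).reshape(2,1),np.float64(ut).reshape(2,1))[:,0]
    return X[:3]/X[3]
def onz(d,u,z):
    E=d["extrinsics"]; r=E[:3,:3]@np.linalg.solve(d["camera_matrix"],[u[0],u[1],1]); c=E[:3,3]
    return c+r*(z-c[2])/r[2]
E
python3 - <<'E'
from h import *
s=manip.camera("side"); t=manip.camera("top")
pr={"post_foot":((197.4,202.2),(339.3,143.2)),"stage":((204,184.8),(351.1,144.8)),"fixture":((205.6,202.2),(352.9,149.7)),"spacer":((282,270),(256.8,217.6)),"collar":((328.8,264.2),(266.8,254.2)),"slide":((229.7,254.5),(267.9,184.2)),"tin":((145.5,246.9),(272.9,118.3)),"battery":((231.7,295.7),(225,187.2)),"driver":((311.7,299.8),(218.8,238))}
for k,(a,b) in pr.items():
    X=tri(s,t,a,b); print(k,np.round(X,3),"reproj",np.round(proj(s,X)[0]-a,1))
for n in ["spacer","collar","slide","stage"]:
  for c in ("side","top"):
    print(n,c,[(list(map(int,r["box"])),round(r["confidence"],2)) for r in manip.regions_of(n,c)])
T=t["color"];S=s["color"]
def cr(I,x,y,w,h,f): return cv2.resize(I[y:y+h,x:x+w],None,fx=f,fy=f,interpolation=cv2.INTER_CUBIC)
out=np.zeros((600,800,3),np.uint8)
for I,(ox,oy) in [(cr(T,320,115,80,65,5),(0,0)),(cr(S,165,145,80,70,5),(400,0)),(cr(T,240,155,64,50,4),(0,350)),(cr(T,240,200,60,60,4),(256,350)),(cr(S,200,225,75,60,4),(500,350))]:
    h,w=I.shape[:2]; h=min(h,600-oy);w=min(w,800-ox); out[oy:oy+h,ox:ox+w]=I[:h,:w]
cv2.imwrite("pics/crop.png",out[:,:,::-1])
E
```

```text
post_foot [0.646 0.201 0.008] reproj [-0.2 -0.1]
stage [0.636 0.181 0.033] reproj [0.3 0.1]
fixture [ 0.637  0.17  -0.009] reproj [-0.3 -0.1]
spacer [ 0.486  0.376 -0.007] reproj [-0.7 -0.2]
collar [ 0.412  0.354 -0.008] reproj [0.2 0. ]
slide [ 0.565  0.353 -0.   ] reproj [2.5 0.7]
tin [0.705 0.343 0.001] reproj [-0.1 -0. ]
battery [ 0.554  0.444 -0.008] reproj [0.5 0.1]
driver [ 0.442  0.453 -0.   ] reproj [-0.9 -0.2]
spacer side [([272, 252, 15, 22], 0.69), ([372, 234, 18, 18], 0.6), ([223, 261, 20, 37], 0.18)]
spacer top [([276, 289, 18, 16], 0.65), ([248, 209, 6, 17], 0.6)]
collar side [([316, 249, 28, 20], 0.88), ([185, 150, 50, 40], 0.61), ([262, 288, 96, 16], 0.19)]
collar top [([253, 244, 21, 22], 0.52)]
slide side [([205, 231, 49, 36], 0.87)]
slide top [([255, 164, 27, 34], 0.92)]
stage side [([185, 154, 50, 39], 0.66)]
stage top [([349, 125, 49, 43], 0.92), ([325, 122, 71, 54], 0.74)]
```

View pics/crop.png

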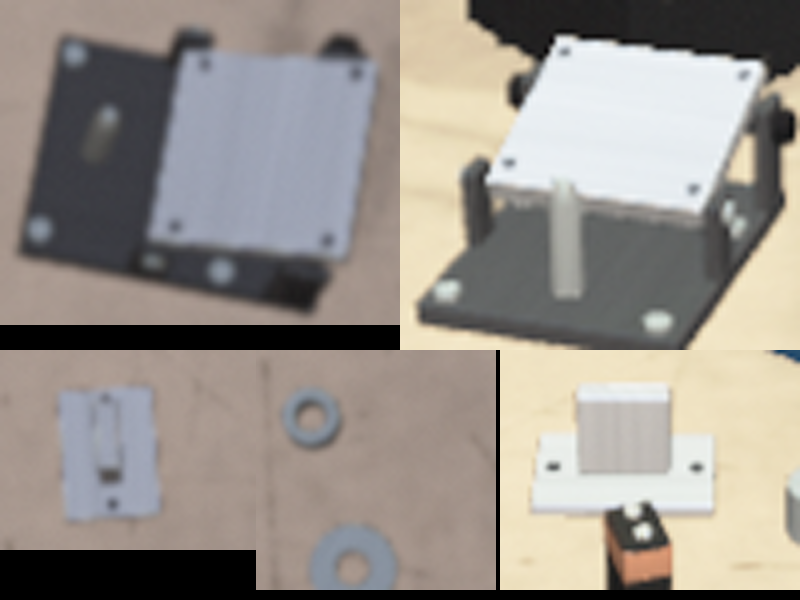

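The crop shows: the small grey ring is the spacer (top view 253.8,217), the wide one the collar (264.3,254.3). The slide's rib runs along world x. The stage corners and post are clear in both views.

```bash
python3 - <<'E'
from h import *
s=manip.camera("side"); t=manip.camera("top")
q={"LL":((182.6,182),(356.4,125.4)),"LR":((226,187.6),(350,163.4)),"UL":((196.4,152.4),(395.6,127.4)),"UR":((238.4,158),(389,167.4)),"ptop":((198,181.4),(342,137.6)),"pfoot":((198.4,203.4),(339,146))}
X={k:tri(s,t,*v) for k,v in q.items()}
for k in X: print(k,np.round(X[k],4),np.round(proj(s,X[k])[0]-q[k][0],1))
L=(X["LL"]+X["LR"])/2;U=(X["UL"]+X["UR"])/2
d=U-L; print("mid",L,"len",np.linalg.norm(d),"tilt",np.degrees(np.arctan2(d[2],np.hypot(*d[:2]))),"yaw up",np.degrees(np.arctan2(d[1],d[0])))
h=X["LL"]-X["LR"]; print("hinge len",np.linalg.norm(h),"dir",np.degrees(np.arctan2(h[1],h[0])),"upper edge dir",np.degrees(np.arctan2(*(X["UL"]-X["UR"])[1::-1])))
# rings
def ell(im,box,z,d,thr):
    x,y,w,hh=box; m=thr(im[y:y+hh,x:x+w].astype(int)).astype(np.uint8)
    c=max(cv2.findContours(m,cv2.RETR_EXTERNAL,cv2.CHAIN_APPROX_NONE)[0],key=cv2.contourArea)
    e=cv2.minAreaRect(c); M=cv2.moments(c); ctr=(M['m10']/M['m00']+x,M['m01']/M['m00']+y)
    print(e[1],round(e[2],1),np.round(ctr,1),onz(d,ctr,z).round(4)); return ctr
g=lambda a:(a[...,2]-a[...,0]>-5)
print("top spacer");a=ell(t["color"],(243,205,22,24),.015,t,g)
print("top collar");b=ell(t["color"],(250,241,28,28),.009,t,g)
print("top slide");c=ell(t["color"],(250,158,36,44),.006,t,g)
gs=lambda a:(a[...,0]-a[...,2]<25)
print("side spacer");a2=ell(s["color"],(266,248,30,30),.011,s,gs)
print("side collar");b2=ell(s["color"],(312,246,38,28),.006,s,gs)
print("tri",tri(s,t,a2,a),tri(s,t,b2,b))
for p in ((282,257),(253.75,217)),((331,258.5),(264.25,254.25)): print("ringtop",tri(s,t,*p))
E
```

```text
LL [0.6784 0.1679 0.0306] [-0. -0.]
LR [0.5955 0.1839 0.0311] [0.1 0. ]
UL [0.664  0.0935 0.0582] [0.2 0.1]
UR [0.5801 0.1108 0.0578] [0.3 0.1]
ptop [0.6432 0.202  0.0507] [-0.2 -0.1]
pfoot [0.6433 0.2018 0.0054] [0.5 0.2]
mid [0.63694357 0.17586959 0.03084632] len 0.07997284158822265 tilt 19.856513123983365 yaw up -101.4177507627207
hinge len 0.084412162729053 dir -10.912272148877049 upper edge dir -11.618394422732784
top spacer
(14.0, 14.0) 90.0 [253.4 216.2] [0.4871 0.382  0.015 ]
top collar
(21.21320343017578, 21.21320343017578) 45.0 [263.8 254.1] [0.4105 0.3602 0.009 ]
top slide
(32.55990219116211, 23.939008712768555) 85.9 [266.7 180.4] [0.5649 0.3557 0.006 ]
side spacer
(21.0, 18.0) 90.0 [280.9 263.5] [0.4874 0.3851 0.011 ]
side collar
(21.0, 28.0) 90.0 [330.5 260.3] [0.4114 0.3632 0.006 ]
tri [0.48769111 0.38233202 0.00912288] [0.41106035 0.36032432 0.00397615]
ringtop [0.48553405 0.38082759 0.01988773]
ringtop [0.41053745 0.35929355 0.00676753]
```

Call:
{"name": "servo_tool", "arguments": {"targets": [[[44, 0, 0, 0, -1], [44, 0, 0, 0, -1], [44, 0, 0, 0, -1], [44, 0, 0, 0, -1], [44, 0, 0, 0, -1], [44, 0, 0, 0, -1], [44, 0, 0, 0, -1], [44, 0, 0, 0, -1], [44, 0, 0, 0, -1], [44, 0, 0, 0, -1], [44, 0, 0, 0, -0.62]]]}}

```text
time: 2.52
eef_pos: [0.1389, -0.5063, 0.3039]
tcp_rot: [0.769, 0.639, -0.0, 0.0]
force: [-0.6, -0.9, -0.6]
width: 0.514
grasp_force: 0.0
```

Call:
{"name": "servo_tool", "arguments": {"targets": [[[44, 0.86, 0.71, 0, 0], [44, 0.86, 0.71, 0, 0], [44, 0.86, 0.71, 0, 0], [44, 0.86, 0.71, 0, 0], [44, 0.86, 0.71, 0, 0], [44, 0.86, 0.71, 0, 0], [44, 0.86, 0.71, 0, 0], [44, 0.86, 0.71, 0, 0], [44, 0.86, 0.71, 0, 0], [44, 0.86, 0.71, 0, 0], [44, 0.86, 0.71, 0, 0], [44, 0.86, 0.71, 0, 0]]]}}

```text
time: 3.52
eef_pos: [0.4497, -0.2495, 0.304]
tcp_rot: [0.771, 0.637, 0.0, 0.0]
force: [0.2, -0.5, -0.0]
width: 0.51
grasp_force: 0.0
```

Call:
{"name": "servo_tool", "arguments": {"targets": [[[44, 0.95, -0.12, 0, 0], [44, 0.95, -0.12, 0, 0], [44, 0.95, -0.12, 0, 0], [44, 0.95, -0.12, 0, 0], [44, 0.95, -0.12, 0, 0], [44, 0.95, -0.12, 0, 0], [44, 0.95, -0.12, 0, 0], [44, 0.95, -0.12, 0, 0], [44, 0.95, -0.12, 0, 0], [44, 0.95, -0.12, 0, 0], [44, 0.95, -0.12, 0, 0], [44, 0.95, -0.12, 0, 0]]]}}

```text
time: 4.52
eef_pos: [0.4709, 0.0946, 0.304]
tcp_rot: [0.771, 0.637, 0.0, 0.0]
force: [1.0, -0.7, 0.3]
width: 0.519
grasp_force: 0.0
```

Call:
{"name": "servo_tool", "arguments": {"targets": [[[44, 0.95, -0.13, 0, 0], [44, 0.95, -0.13, 0, 0], [44, 0.95, -0.13, 0, 0], [44, 0.95, -0.13, 0, 0], [44, 0.95, -0.13, 0, 0], [44, 0.95, -0.13, 0.8, 0], [44, 0.95, -0.13, 0.8, 0], [44, 0.95, -0.13, 0.8, 0], [44, 0.95, -0.13, 0.8, 0], [44, 0.95, -0.13, 0.8, 0], [44, 0, 0, 0.8, 0], [44, 0, 0, 0.8, 0]]]}}

```text
time: 5.52
eef_pos: [0.4865, 0.3819, 0.1343]
tcp_rot: [0.771, 0.637, 0.0, -0.0]
force: [2.0, 0.3, -0.9]
width: 0.516
grasp_force: 0.0
```

```bash
python3 - <<'E'
from h import *
s=manip.camera("side"); t=manip.camera("top")
print(manip.get_obs()["eef_pos"])
def cr(I,x,y,w,h,f): return cv2.resize(I[y:y+h,x:x+w],None,fx=f,fy=f,interpolation=cv2.INTER_CUBIC)
o=np.hstack([cr(s["color"],220,170,130,120,3),cr(t["color"],190,150,130,120,3)])
cv2.imwrite("pics/c2.png",o[:,:,::-1])
E
```

```text
[0.48526383 0.37987987 0.13251695]
```

View pics/c2.png

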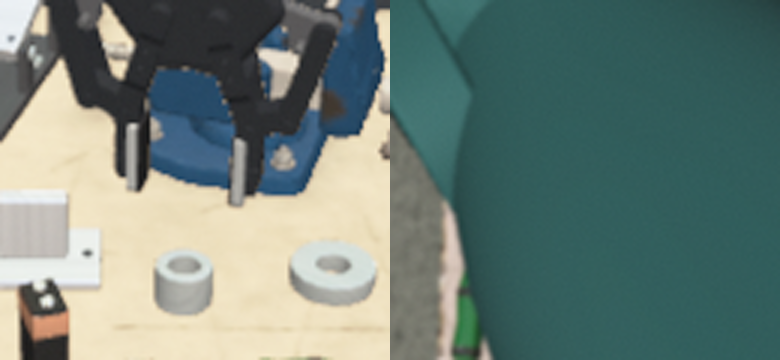

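The pads straddle the spacer (crop 184,280), centred to about 1 mm; the collar is to its right and clear.

Call:
{"name": "servo_tool", "arguments": {"targets": [[[44, 0, 0, 0.7, 0], [44, 0, 0, 0.7, 0], [44, 0, 0, 0.56, 0], [44, 0, 0, 0, 0], [20, 0, 0, 0, 0], [20, 0, 0, 0, 0], [20, 0, 0, 0, 0], [20, 0, 0, 0, 0], [20, 0, 0, 0, 0], [20, 0, 0, 0, 0]]]}}

```text
time: 6.45
eef_pos: [0.4876, 0.3808, 0.0788]
tcp_rot: [0.771, 0.636, 0.001, 0.0]
force: [0.0, -1.6, 8.8]
width: 0.317
grasp_force: 60.0
```

Call:
{"name": "servo_tool", "arguments": {"targets": [[[20, 0, 0, -0.5, 0], [20, 0, 0, -0.8, 0], [20, 0, 0, -0.8, 0], [20, 0, 0, -0.8, 0], [20, 0, 0, -0.8, 0], [20, 0, 0, 0, 0]]]}}

```text
time: 6.95
eef_pos: [0.4882, 0.3812, 0.1935]
tcp_rot: [0.771, 0.637, 0.004, 0.001]
force: [1.2, -1.2, -0.1]
width: 0.318
grasp_force: 59.4
```

```bash
python3 - <<'E'
from h import *
s=manip.camera("side")
o=manip.get_obs();print(o["eef_pos"],o["width"]*85.4,o["force"])
cv2.imwrite("pics/c3.png",cv2.resize(s["color"][100:290,180:360],None,fx=3,fy=3,interpolation=2)[:,:,::-1])
E
```

```text
[0.48781682 0.38097454 0.1911716 ] 27.550330037063613 [ 0.35815495  0.28549806 -1.35491431]
```

View pics/c3.png

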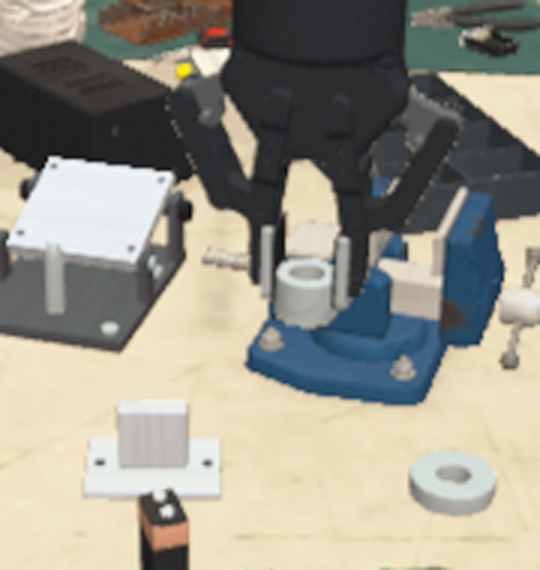

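Spacer is held upright between the pads at crop (305,290); the vice and slide are clear of the path.

Call:
{"name": "servo_tool", "arguments": {"targets": [[[20, -0.61, 0.78, 0, 0], [20, -0.61, 0.78, 0, 0], [20, -0.61, 0.78, 0, 0], [20, -0.61, 0.78, 0, 0], [20, -0.61, 0.78, 0, 0], [20, -0.61, 0.78, 0, 0], [20, -0.61, 0.78, 0, 0], [20, -0.61, 0.78, 0, 0], [20, 0, 0, 0.5, 0], [20, 0, 0, 0.5, 0], [20, 0, 0, 0, 0]]]}}

```text
time: 7.92
eef_pos: [0.6419, 0.2003, 0.1548]
tcp_rot: [0.772, 0.636, -0.002, -0.001]
force: [0.2, -1.3, -1.2]
width: 0.321
grasp_force: 59.4
```

```bash
python3 - <<'E'
from h import *
s=manip.camera("side")
o=manip.get_obs();print(o["eef_pos"],o["width"]*85.4,o["force"])
p=o["eef_pos"]
# where would a spacer centred under TCP, underside at TCP z-.076, appear
b=np.array([p[0],p[1],p[2]-.076]); print("expected spacer bottom/top px",proj(s,[b,b+[0,0,.022]]).round(1), "post top px 198,181.4")
cv2.imwrite("pics/c4.png",cv2.resize(s["color"][115:225,150:260],None,fx=5,fy=5,interpolation=2)[:,:,::-1])
E
```

```text
[0.6420161  0.20079988 0.15641637] 27.563810719533244 [ 0.15513307  0.33185481 -0.59559557]
expected spacer bottom/top px [[197.8 165.8]
 [197.2 154.3]] post top px 198,181.4
```

View pics/c4.png

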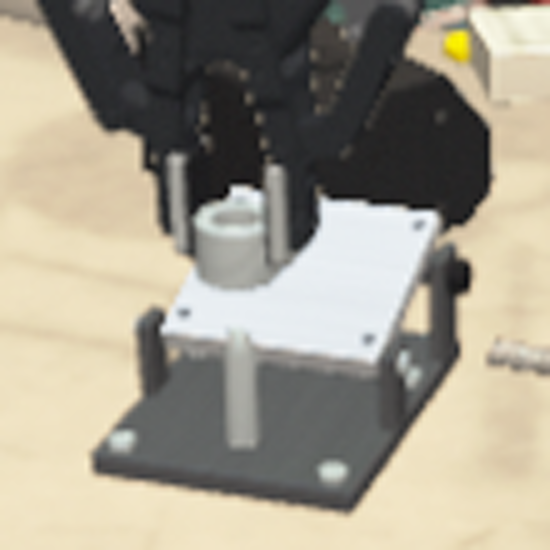

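The spacer (crop 233,245) hangs over the post (top at 238,330) to within about 1 mm. Descending gently.

Call:
{"name": "servo_tool", "arguments": {"targets": [[[20, 0.03, 0, 0.4, 0], [20, 0, 0, 0.4, 0], [20, 0, 0, 0.3, 0], [20, 0, 0, 0.2, 0], [20, 0, 0, 0.2, 0], [20, 0, 0, 0.2, 0], [20, 0, 0, 0, 0]]]}}

```text
time: 8.55
eef_pos: [0.6427, 0.202, 0.1062]
tcp_rot: [0.771, 0.637, -0.0, -0.0]
force: [0.5, -0.1, -1.3]
width: 0.319
grasp_force: 59.4
```

Call:
{"name": "servo_tool", "arguments": {"targets": [[[20, 0, 0, 0.2, 0], [20, 0, 0, 0.2, 0], [20, 0, 0, 0.12, 0], [20, 0, 0, 0.05, 0], [20, 0, 0, 0.04, 0], [20, 0, 0, 0, 0]]]}}

```text
time: 9.05
eef_pos: [0.643, 0.202, 0.0889]
tcp_rot: [0.771, 0.637, 0.0, 0.0]
force: [0.6, 0.1, -0.4]
width: 0.318
grasp_force: 59.5
```

Call:
{"name": "servo_tool", "arguments": {"targets": [[[20, 0, 0, 0.05, 0], [46, 0, 0, 0, 0], [46, 0, 0, 0, 0], [46, 0, 0, 0, 0], [46, 0, 0, 0, 0], [46, 0, 0, -0.3, 0], [46, 0, 0, -0.8, 0], [46, 0, 0, -0.8, 0], [62, 0, 0, -0.8, 0], [62, 0, 0, -0.8, 0], [62, 0, 0, 0, 0]]]}}

```text
time: 9.97
eef_pos: [0.6445, 0.2024, 0.1977]
tcp_rot: [0.771, 0.637, 0.003, 0.002]
force: [0.4, 0.7, 0.6]
width: 0.729
grasp_force: 0.0
```

Call:
{"name": "servo_tool", "arguments": {"targets": [[[62, 0.335, -0.786, 0, 0], [62, 0.335, -0.786, 0, 0], [62, 0.335, -0.786, 0, 0], [62, 0.335, -0.786, 0, 0], [62, 0.335, -0.786, 0, 0], [62, 0.335, -0.786, 0, 0], [62, 0.335, -0.786, 0, 0], [62, 0.335, -0.786, 0, 0], [62, 0.335, -0.786, 0.4, 0], [62, 0.335, -0.786, 0.6, 0], [62, 0.335, -0.786, 0.6, 0], [62, 0, 0, 0.6, 0]]]}}

```text
time: 10.97
eef_pos: [0.4061, 0.3614, 0.1261]
tcp_rot: [0.77, 0.638, -0.0, -0.0]
force: [1.0, -0.0, -0.1]
width: 0.73
grasp_force: 0.0
```

```bash
python3 - <<'E'
from h import *
for i in range(3):
    s=manip.camera("side"); o=manip.get_obs();print(o["eef_pos"].round(4),o["force"].round(1)) 
a=cv2.resize(s["color"][190:280,280:380],None,fx=4,fy=4,interpolation=2)
b=cv2.resize(s["color"][130:220,160:250],None,fx=4,fy=4,interpolation=2)
cv2.imwrite("pics/c5.png",np.hstack([a,b])[:,:,::-1])
E
```

```text
[0.4066 0.36   0.123 ] [-0.6 -1.2 -4.8]
[0.4077 0.3596 0.1247] [-0.5 -0.3  1. ]
[0.4089 0.3597 0.1261] [-0.1  0.6 -0.1]
```

View pics/c5.png

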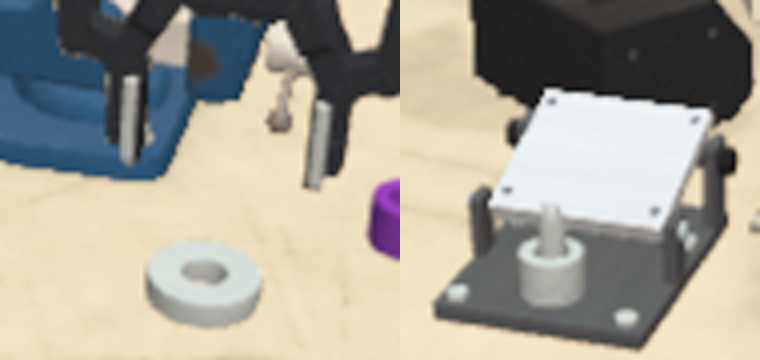

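Left: pads at crop x 137 and 312 with the collar at (204,283). Right: the spacer is home on the base plate with the post through it (550,270). Checking the apparent offset over the collar.

```bash
python3 - <<'E'
from h import *
s=manip.camera("side"); o=manip.get_obs();p=o["eef_pos"];print(p.round(4),o["force"].round(1))
ya=np.array([.982,-.191,0])
for z in (0,.012,.055,.075): print(z,[(((proj(s,[p[0],p[1],z]+k*ya)[0]-[280,190])*4).round(0)).tolist() for k in (-.031,0,.031)])
print(((proj(s,[.411,.3605,.012])[0]-[280,190])*4).round(0))
E
```

```text
[0.4098 0.3597 0.1269] [0.  0.3 0.9]
0 [[285.0, 302.0], [205.0, 289.0], [126.0, 277.0]]
0.012 [[288.0, 276.0], [207.0, 264.0], [128.0, 251.0]]
0.055 [[298.0, 181.0], [216.0, 169.0], [135.0, 157.0]]
0.075 [[304.0, 135.0], [220.0, 123.0], [138.0, 111.0]]
[204. 265.]
```

Call:
{"name": "servo_tool", "arguments": {"targets": [[[62, 0.02, 0.04, 0.6, 0], [62, 0, 0, 0.6, 0], [62, 0, 0, 0.38, 0], [62, 0, 0, 0, 0], [30, 0, 0, 0, 0], [30, 0, 0, 0, 0], [30, 0, 0, 0, 0], [30, 0, 0, 0, 0], [30, 0, 0, 0, 0]]]}}

```text
time: 11.92
eef_pos: [0.4116, 0.3603, 0.0808]
tcp_rot: [0.771, 0.636, 0.001, 0.0]
force: [-1.3, -4.3, 9.2]
width: 0.469
grasp_force: 59.3
```

Call:
{"name": "servo_tool", "arguments": {"targets": [[[30, 0, 0, -0.4, 0], [30, 0, 0, -0.8, 0], [30, 0, 0, -0.8, 0], [30, 0, 0, -0.8, 0], [30, 0, 0, -0.8, 0], [30, 0, 0, 0, 0]]]}}

```text
time: 12.42
eef_pos: [0.4123, 0.3611, 0.1924]
tcp_rot: [0.771, 0.636, 0.004, 0.0]
force: [1.2, -0.2, 0.4]
width: 0.467
grasp_force: 60.5
```

Call:
{"name": "servo_tool", "arguments": {"targets": [[[30, -0.309, 0.715, 0, 0], [30, -0.309, 0.715, 0, 0], [30, -0.309, 0.715, 0, 0], [30, -0.309, 0.715, 0, 0], [30, -0.309, 0.715, 0, 0], [30, -0.309, 0.715, 0, 0], [30, -0.309, 0.715, 0, 0], [30, -0.309, 0.715, 0, 0], [30, -0.309, 0.715, 0, 0], [30, -0.309, 0.715, 0, 0], [30, -0.309, 0.715, 0, 0], [30, -0.309, 0.715, 0, 0]]]}}

```text
time: 13.42
eef_pos: [0.6433, 0.2011, 0.1877]
tcp_rot: [0.771, 0.636, 0.0, 0.0]
force: [-0.2, 0.8, -1.3]
width: 0.465
grasp_force: 60.6
```

```bash
python3 - <<'E'
from h import *
for i in range(3):
    s=manip.camera("side"); o=manip.get_obs();p=o["eef_pos"];print(p.round(4),o["force"].round(1),o["width"]*85.4)
ya=np.array([.982,-.191,0])
for z in (-.081,-.069): print([(((proj(s,[p[0],p[1],p[2]+z]+k*ya)[0]-[150,90])*5).round(0)).tolist() for k in (-.0225,0,.0225)])
cv2.imwrite("pics/c6.png",cv2.resize(s["color"][90:210,150:270],None,fx=5,fy=5,interpolation=2)[:,:,::-1])
E
```

```text
[0.6463 0.1988 0.1873] [-0.7 -5.  -1.8] 40.11230615391734
[0.6447 0.1999 0.1872] [-0.9  0.2 -1.3] 39.684036140179444
[0.6434 0.201  0.1871] [-0.5  0.9 -1.2] 40.588736901803976
[[293.0, 319.0], [232.0, 311.0], [171.0, 304.0]]
[[292.0, 287.0], [230.0, 279.0], [169.0, 272.0]]
```

View pics/c6.png

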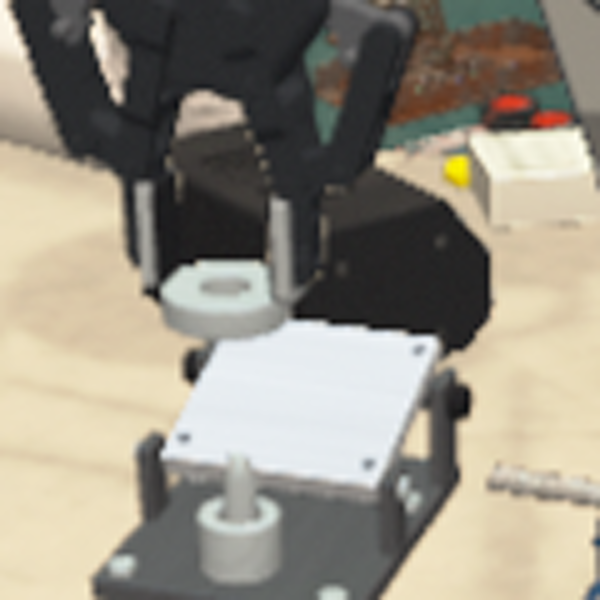

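Collar gripped level (hole at crop 227,285), the post top at (238,460); about 1 mm trim in x, then lower while watching the force.

Call:
{"name": "servo_tool", "arguments": {"targets": [[[30, 0.03, -0.03, 0.6, 0], [30, 0, 0, 0.6, 0], [30, 0, 0, 0.4, 0], [30, 0, 0, 0.2, 0], [30, 0, 0, 0.1, 0], [30, 0, 0, 0.1, 0], [30, 0, 0, 0.1, 0], [30, 0, 0, 0, 0]]]}}

```text
time: 14.23
eef_pos: [0.6415, 0.2033, 0.124]
tcp_rot: [0.771, 0.637, 0.0, 0.0]
force: [0.1, -0.8, -0.9]
width: 0.466
grasp_force: 60.6
```

Threaded (underside about 44 mm, past the post top) with no side load. On down to the spacer.

Call:
{"name": "servo_tool", "arguments": {"targets": [[[30, 0, 0, 0.1, 0], [30, 0, 0, 0.1, 0], [30, 0, 0, 0.08, 0], [30, 0, 0, 0.05, 0], [30, 0, 0, 0.04, 0], [30, 0, 0, 0.03, 0], [30, 0, 0, 0, 0]]]}}

```text
time: 14.82
eef_pos: [0.6415, 0.2031, 0.1128]
tcp_rot: [0.771, 0.636, 0.0, 0.0]
force: [-4.7, -1.0, 10.9]
width: 0.468
grasp_force: 63.4
```

Contact at the predicted height; release and lift.

Call:
{"name": "servo_tool", "arguments": {"targets": [[[56, 0, 0, 0, 0], [56, 0, 0, 0, 0], [56, 0, 0, 0, 0], [56, 0, 0, 0, 0], [56, 0, 0, -0.3, 0], [56, 0, 0, -0.8, 0], [56, 0, 0, -0.8, 0], [56, 0, 0, -0.8, 0], [40, 0, 0, -0.5, 0], [40, 0, 0, 0, 0]]]}}

```text
time: 15.65
eef_pos: [0.6426, 0.2034, 0.212]
tcp_rot: [0.771, 0.637, 0.002, 0.001]
force: [0.1, -0.3, -0.0]
width: 0.468
grasp_force: 0.0
```

Call:
{"name": "servo_tool", "arguments": {"targets": [[[40, 0, 0, 0, -1], [40, 0, 0, 0, -1], [40, 0, 0, 0, -1], [40, 0, 0, 0, -1], [40, 0, 0, 0, -1], [40, 0, 0, 0, -1], [40, 0, 0, 0, -1], [40, 0, 0, 0, -1], [40, 0, 0, 0, -1], [40, 0, 0, 0, -1], [40, 0, 0, 0, -1], [40, 0, 0, 0, -1]]]}}

```text
time: 16.65
eef_pos: [0.6414, 0.2031, 0.2075]
tcp_rot: [0.247, 0.969, -0.0, -0.0]
force: [0.1, 0.5, 0.1]
width: 0.47
grasp_force: 0.0
```

Call:
{"name": "servo_tool", "arguments": {"targets": [[[40, 0, 0, 0, -1], [40, 0, 0, 0, -1], [40, 0, 0, 0, -1], [40, 0, 0, 0, -1], [40, 0, 0, 0, -1], [40, 0, 0, 0, -0.33], [40, 0, 0, 0, 0]]]}}

```text
time: 17.23
eef_pos: [0.6414, 0.2031, 0.2075]
tcp_rot: [-0.027, 1.0, -0.0, -0.0]
force: [-0.8, -0.4, -0.2]
width: 0.467
grasp_force: 0.0
```

```bash
python3 - <<'E'
from h import *
for i in range(2):
    s=manip.camera("side"); o=manip.get_obs();p=o["eef_pos"]
q=o["tcp_rot"];yaw=2*np.arctan2(q[1],q[0]);print(p.round(4),np.degrees(yaw),o["qpos"].round(2))
# slide in side view
im=s["color"].astype(int)
r=manip.regions_of("slide","side")[0]; print(r["box"],r["confidence"])
# slide model corners for hypotheses vs side view, pose (x,y,yaw)
for a in (0,3,6):
    c,sn=np.cos(np.radians(a)),np.sin(np.radians(a));R=np.array([[c,-sn],[sn,c]])
    pts=[np.r_[np.array([.565,.3555])+R@[u,v],z] for u,v,z in ((.035,.025,.006),(-.035,.025,.006),(.035,-.025,.006),(-.035,-.025,.006),(.018,0,.042),(-.018,0,.042))]
    print(a,proj(s,pts).round(1).tolist())
b=cv2.resize(s["color"][130:220,160:250],None,fx=5,fy=5,interpolation=2)
a=cv2.resize(s["color"][222:277,200:262],None,fx=5,fy=5,interpolation=2)
o=np.zeros((450,760,3),np.uint8);o[:,:450]=b;o[:275,450:]=a
cv2.imwrite("pics/c7.png",o[:,:,::-1])
E
```

```text
[0.6414 0.2031 0.2076] 182.94600949106024 [0.19 0.56 0.17 1.18 0.   0.13]
[209.1, 232.8, 46.3, 33.4] 0.64
0 [[207.2, 260.9], [252.9, 263.1], [212.1, 243.1], [255.5, 245.1], [219.9, 232.8], [243.3, 233.8]]
3 [[207.9, 261.6], [253.8, 262.5], [211.1, 243.7], [254.8, 244.4], [219.8, 233.1], [243.3, 233.5]]
6 [[208.7, 262.3], [254.7, 261.8], [210.2, 244.3], [254.0, 243.8], [219.8, 233.4], [243.4, 233.2]]
```

View pics/c7.png

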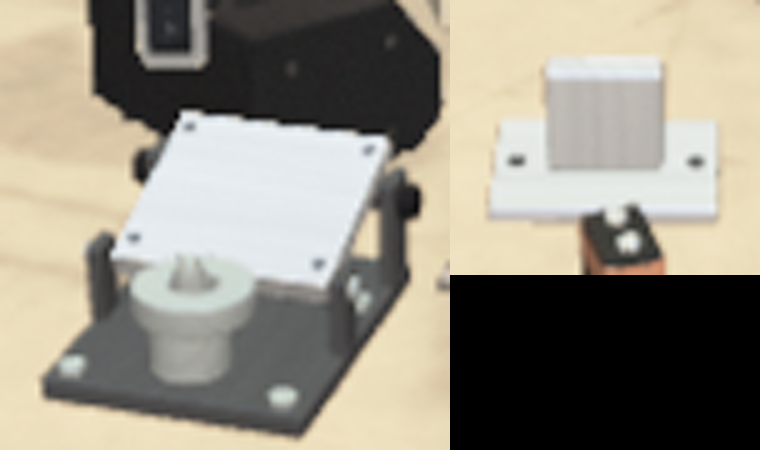

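The collar sits home and level on the spacer (crop 190,295), the post tip in its bore. The slide lies with its rib along x at about 4°. Next, to the slide.

Call:
{"name": "servo_tool", "arguments": {"targets": [[[40, 0.326, 0.743, 0, 0], [40, 0.326, 0.743, 0, 0], [40, 0.326, 0.743, 0, 0], [40, 0.326, 0.743, 0, 0], [40, 0.326, 0.743, 0.4, 0], [40, 0.326, 0.743, 0.6, 0], [40, 0.326, 0.743, 0.6, 0], [40, 0, 0, 0.6, -0.2], [40, 0, 0, 0.6, 0], [40, 0, 0, 0.6, 0], [40, 0, 0, 0.4, 0], [40, 0, 0, 0, 0]]]}}

```text
time: 18.38
eef_pos: [0.5638, 0.3549, 0.0913]
tcp_rot: [-0.036, 0.999, -0.001, -0.002]
force: [0.3, -0.1, -0.7]
width: 0.47
grasp_force: 0.0
```

Call:
{"name": "servo_tool", "arguments": {"targets": [[[40, 0, 0, 0.18, 0], [40, 0, 0, 0, 0], [5, 0, 0, 0, 0], [5, 0, 0, 0, 0], [5, 0, 0, 0, 0], [5, 0, 0, 0, 0], [5, 0, 0, 0, 0], [5, 0, 0, 0, 0], [5, 0, 0, 0, 0]]]}}

```text
time: 19.13
eef_pos: [0.5653, 0.3555, 0.0894]
tcp_rot: [-0.037, 0.999, 0.0, 0.001]
force: [-0.5, 0.2, 6.7]
width: 0.123
grasp_force: 59.7
```

Call:
{"name": "servo_tool", "arguments": {"targets": [[[5, 0, 0, -0.3, 0], [5, 0, 0, -0.8, 0], [5, 0, 0, -0.8, 0], [5, 0, 0, -0.8, 0], [5, 0, 0, -0.8, 0], [5, 0, 0, -0.4, 0], [5, 0, 0, 0, 0]]]}}

```text
time: 19.72
eef_pos: [0.5657, 0.3557, 0.2091]
tcp_rot: [-0.037, 0.999, 0.001, 0.002]
force: [-0.5, 0.2, -1.2]
width: 0.131
grasp_force: 58.6
```

Call:
{"name": "servo_tool", "arguments": {"targets": [[[5, 0, 0, 0, 1], [5, 0, 0, 0, 1], [5, 0, 0, 0, 1], [5, 0, 0, 0, 1], [5, 0, 0, 0, 1], [5, 0, 0, 0, 1], [5, 0, 0, 0, 1], [5, 0, 0, 0, 1], [5, 0, 0, 0, 1], [5, 0, 0, 0, 1], [5, 0, 0, 0, 1], [5, 0, 0, 0, 1]]]}}

```text
time: 20.72
eef_pos: [0.5645, 0.3551, 0.2046]
tcp_rot: [0.56, 0.829, -0.001, -0.0]
force: [0.5, 0.2, -1.6]
width: 0.129
grasp_force: 58.6
```

Call:
{"name": "servo_tool", "arguments": {"targets": [[[5, 0, 0, 0, 1], [5, 0, 0, 0, 1], [5, 0, 0, 0, 1], [5, 0, 0, 0, 1], [5, 0, 0, 0, 1], [5, 0, 0, 0, 0.6], [5, 0, 0, 0, 0]]]}}

```text
time: 21.3
eef_pos: [0.5646, 0.3552, 0.2046]
tcp_rot: [0.775, 0.632, -0.001, -0.0]
force: [0.1, -0.3, -1.4]
width: 0.126
grasp_force: 58.6
```

```bash
python3 - <<'E'
from h import *
for i in range(2):
    s=manip.camera("side"); o=manip.get_obs();p=o["eef_pos"]
q=o["tcp_rot"];yaw=2*np.arctan2(q[1],q[0]);print(p.round(4),np.degrees(yaw),o["force"].round(1))
u=np.array([-.197,-.980]); g=np.array([.6372,.1765])+.026*u; d=g-p[:2]
c,sn=np.cos(yaw),np.sin(yaw); print(g,"tool units",(d@[c,sn])/.03,(d@[sn,-c])/.03)
E
```

```text
[0.5647 0.3552 0.2049] 78.78558910671723 [ 0.  -0.9 -0.3]
[0.632078 0.15102 ] tool units -6.23882242345289 3.52801854922192
```

Call:
{"name": "servo_tool", "arguments": {"targets": [[[5, -0.78, 0.441, 0, 0], [5, -0.78, 0.441, 0, 0], [5, -0.78, 0.441, 0, 0], [5, -0.78, 0.441, 0, 0], [5, -0.78, 0.441, 0, 0], [5, -0.78, 0.441, 0, 0], [5, -0.78, 0.441, 0, 0], [5, -0.78, 0.441, 0, 0], [5, 0, 0, 0.6, 0], [5, 0, 0, 0.6, 0], [5, 0, 0, 0.4, 0], [5, 0, 0, 0, 0]]]}}

```text
time: 22.4
eef_pos: [0.6307, 0.1506, 0.1548]
tcp_rot: [0.773, 0.634, -0.002, -0.001]
force: [-0.3, -0.5, -1.2]
width: 0.127
grasp_force: 58.7
```

Call:
{"name": "servo_tool", "arguments": {"targets": [[[5, 0, 0, 0.1, 0], [5, 0, 0, 0.1, 0], [5, 0, 0, 0.1, 0], [5, 0, 0, 0, 0]]]}}

```text
time: 22.73
eef_pos: [0.6318, 0.1511, 0.1485]
tcp_rot: [0.773, 0.634, 0.0, 0.0]
force: [-0.4, 0.2, -1.8]
width: 0.131
grasp_force: 58.7
```

Call:
{"name": "servo_tool", "arguments": {"targets": [[[5, 0, 0, 0.07, 0], [5, 0, 0, 0.07, 0], [5, 0, 0, 0, 0]]]}}

```text
time: 22.98
eef_pos: [0.6323, 0.1519, 0.146]
tcp_rot: [0.773, 0.634, 0.002, 0.0]
force: [-3.5, 6.5, 15.8]
width: 0.13
grasp_force: 61.7
```

```bash
python3 - <<'E'
from h import *
s=manip.camera("side"); o=manip.get_obs();print(o["eef_pos"].round(4),o["force"].round(1),o["wrist_torque"].round(2))
cv2.imwrite("pics/c8.png",cv2.resize(s["color"][110:210,160:260],None,fx=6,fy=6,interpolation=2)[:,:,::-1])
E
```

```text
[0.6323 0.1519 0.1461] [-3.8  7.2 14.6] [ 0.89  0.83 -0.13]
```

View pics/c8.png

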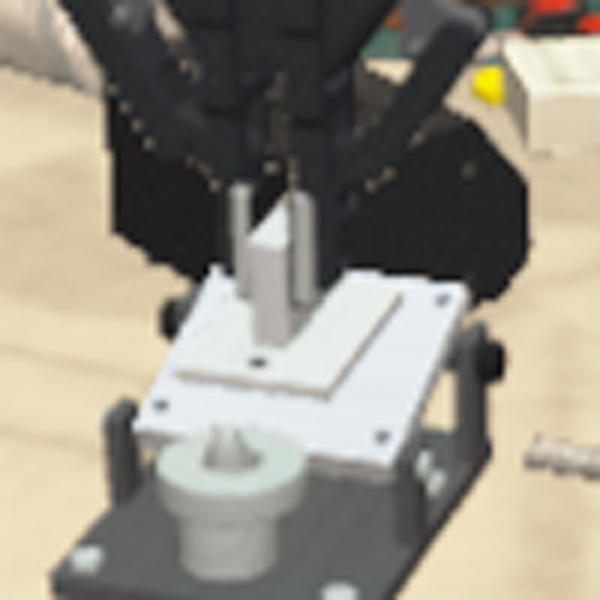

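The slide is held over the stage; its upper end touches (about 15 N) and its lower edge (crop 175–330, 382) is still raised. Pressing on in small steps to see whether it pivots.

Call:
{"name": "servo_tool", "arguments": {"targets": [[[5, 0, 0, 0.03, 0], [5, 0, 0, 0, 0]]]}}

```text
time: 23.2
eef_pos: [0.6324, 0.1521, 0.1456]
tcp_rot: [0.773, 0.634, 0.002, 0.0]
force: [-3.5, 8.6, 19.3]
width: 0.13
grasp_force: 62.5
```

Call:
{"name": "servo_tool", "arguments": {"targets": [[[5, 0, 0, 0.03, 0], [5, 0, 0, 0, 0]]]}}

```text
time: 23.37
eef_pos: [0.6325, 0.1523, 0.1451]
tcp_rot: [0.773, 0.634, 0.002, 0.0]
force: [-5.4, 10.3, 23.4]
width: 0.128
grasp_force: 63.4
```

The grip holds too firmly to pivot (force climbs linearly). I'll back off, shift 8 mm upslope so the lower end clears the collar, loosen the pads slightly so the slide settles onto the face, then regrip.

Call:
{"name": "servo_tool", "arguments": {"targets": [[[5, 0, 0, -0.15, 0], [5, -0.13, 0, -0.04, 0], [5, -0.14, 0, -0.04, 0], [5, 0, 0, 0, 0], [5, 0, 0, 0, 0]]]}}

```text
time: 23.78
eef_pos: [0.6302, 0.1425, 0.1493]
tcp_rot: [0.774, 0.633, -0.0, 0.0]
force: [0.3, -0.7, 0.8]
width: 0.124
grasp_force: 59.8
```

Call:
{"name": "servo_tool", "arguments": {"targets": [[[17, 0, 0, 0, 0], [17, 0, 0, 0, 0], [17, 0, 0, 0, 0], [17, 0, 0, 0, 0], [17, 0, 0, 0, 0]]]}}

```text
time: 24.2
eef_pos: [0.6302, 0.1431, 0.1493]
tcp_rot: [0.774, 0.634, -0.0, -0.0]
force: [0.4, 0.3, 0.1]
width: 0.196
grasp_force: 0.0
```

```bash
python3 - <<'E'
from h import *
s=manip.camera("side"); o=manip.get_obs();print(o["eef_pos"].round(4),o["force"].round(1),o["width"]*85.4,o["grasp_force"])
# predicted outline of a flush slide for x0 in mm, lateral 0, tilt 20, side view bias ignored
L=np.array([.6369,.1759,.0308]);u=np.array([-.198*np.cos(.347),-.98*np.cos(.347),np.sin(.347)]);h=np.array([.98,-.198,0]);n=np.cross(h,-u);n*=np.sign(n[2])
for x0 in (.035,.043): print(x0,[(((proj(s,L+u*(x0+a)+h*b+n*c)[0]-[160,110])*6).round(0)).tolist() for a,b,c in ((-.035,.025,.006),(-.035,-.025,.006),(.035,-.025,.006),(-.018,0,.042),(.018,0,.042),(-.018,.006,.006),(-.018,-.006,.006))])
cv2.imwrite("pics/c9.png",cv2.resize(s["color"][110:210,160:260],None,fx=6,fy=6,interpolation=2)[:,:,::-1])
E
```

```text
[0.6302 0.143  0.1493] [-0.5  1.2  1. ] 16.912812878193236 0.0
0.035 [[185.0, 425.0], [340.0, 446.0], [407.0, 289.0], [261.0, 312.0], [299.0, 231.0], [261.0, 394.0], [298.0, 399.0]]
0.043 [[194.0, 406.0], [348.0, 427.0], [415.0, 271.0], [269.0, 293.0], [307.0, 214.0], [270.0, 375.0], [306.0, 380.0]]
```

View pics/c9.png

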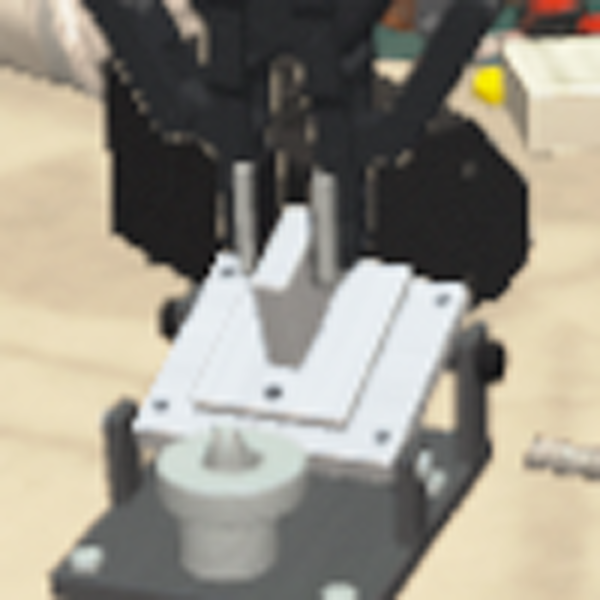

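The slide now lies flush on the stage: lower corners at crop (195,402) and (350,425), within 4 crop pixels (under 1 px in the raw image) of the prediction for a centred, square slide 44 mm up the slope. Regrip on the rib there.

Call:
{"name": "servo_tool", "arguments": {"targets": [[[17, 0.08, 0, 0.2, 0], [17, 0.09, 0, 0.19, 0], [17, 0, 0, 0, 0], [17, 0, 0, 0, 0], [5, 0, 0, 0, 0], [5, 0, 0, 0, 0], [5, 0, 0, 0, 0], [5, 0, 0, 0, 0], [5, 0, 0, 0, 0]]]}}

```text
time: 25.0
eef_pos: [0.6312, 0.1479, 0.1378]
tcp_rot: [0.774, 0.634, 0.0, 0.0]
force: [0.8, 0.1, -1.3]
width: 0.13
grasp_force: 60.1
```

Call:
{"name": "servo_tool", "arguments": {"targets": [[[5, 0, 0, -0.02, 0], [5, 0.09, 0, 0.033, 0], [5, 0.09, 0, 0.033, 0], [5, 0.087, 0, 0.031, 0], [5, 0, 0, 0, 0], [5, 0, 0, 0, 0]]]}}

```text
time: 25.5
eef_pos: [0.6328, 0.1561, 0.1352]
tcp_rot: [0.773, 0.634, -0.0, -0.0]
force: [-0.0, -0.5, -0.5]
width: 0.13
grasp_force: 60.1
```

```bash
python3 - <<'E'
from h import *
s=manip.camera("side"); o=manip.get_obs();p=o["eef_pos"];print(p.round(4),o["force"].round(1),o["wrist_torque"].round(2))
q=o["tcp_rot"];print(np.degrees(2*np.arctan2(q[1],q[0])))
# slide's lower edge: darkest front-face row under each column near predicted corners
g=cv2.cvtColor(s["color"],cv2.COLOR_RGB2GRAY).astype(int)
for c in (193,197,201,205,209,213): print(c,g[172:192,c].tolist())
E
```

```text
[0.6328 0.156  0.1353] [ 0.3 -0.7 -1.4] [ 0.01  0.01 -0.  ]
78.65856711236759
193 [223, 234, 236, 236, 236, 235, 234, 232, 192, 179, 209, 216, 215, 212, 195, 192, 210, 216, 216, 209]
197 [236, 236, 237, 237, 236, 236, 236, 235, 229, 217, 209, 199, 191, 181, 174, 170, 185, 208, 216, 214]
201 [232, 232, 232, 231, 231, 233, 233, 234, 228, 217, 215, 209, 187, 164, 154, 152, 187, 213, 216, 215]
205 [138, 146, 213, 236, 233, 196, 151, 204, 234, 226, 214, 216, 216, 215, 215, 215, 213, 214, 211, 186]
209 [162, 201, 230, 235, 235, 236, 237, 236, 236, 237, 200, 171, 204, 215, 214, 215, 201, 168, 144, 137]
213 [234, 235, 235, 236, 236, 236, 237, 236, 236, 236, 220, 168, 183, 180, 147, 138, 127, 108, 97, 100]
```

Call:
{"name": "servo_tool", "arguments": {"targets": [[[5, 0.047, 0, 0.017, 0], [5, 0, 0, 0.03, 0], [5, 0, 0, 0, 0], [5, 0, 0, 0, 0]]]}}

```text
time: 25.88
eef_pos: [0.6332, 0.1573, 0.1342]
tcp_rot: [0.774, 0.634, 0.0, 0.0]
force: [0.6, 0.3, 3.0]
width: 0.127
grasp_force: 60.5
```

Call:
{"name": "servo_tool", "arguments": {"targets": [[[5, 0, 0, 0.02, 0], [5, 0, 0, 0, 0], [5, 0, 0, 0, 0]]]}}

```text
time: 26.13
eef_pos: [0.6332, 0.1573, 0.1341]
tcp_rot: [0.774, 0.634, 0.0, 0.0]
force: [-3.1, 0.5, 9.9]
width: 0.132
grasp_force: 61.7
```

```bash
python3 - <<'E'
from h import *
n=np.array([.067,.335,.94]);F=[];T=[]
for i in range(6):
    s=manip.camera("side"); o=manip.get_obs();F.append(o["force"]);T.append(o["wrist_torque"])
print(o["eef_pos"].round(4),np.mean(F,0).round(1),np.std(F,0).round(1),"n",(np.mean(F,0)@n).round(1),np.mean(T,0).round(2))
E
```

```text
[0.6332 0.1573 0.1341] [-2.5  0.3  9.9] [0.5 0.4 0.5] n 9.2 [ 0.09  0.7  -0.06]
```

Call:
{"name": "servo_tool", "arguments": {"targets": [[[5, 0, -0.01, -0.01, 0], [5, 0, 0, 0, 0], [5, 0, 0, 0, 0]]]}}

```text
time: 26.68
eef_pos: [0.6332, 0.1573, 0.1342]
tcp_rot: [0.774, 0.634, 0.001, 0.0]
force: [0.1, 0.7, 6.9]
width: 0.131
grasp_force: 61.3
```

```bash
cat > m.py <<'E'
from h import *
n=np.array([.067,.335,.94]);F=[];T=[]
for i in range(6):
    s=manip.camera("side"); o=manip.get_obs();F.append(o["force"]);T.append(o["wrist_torque"])
f=np.mean(F,0);m=np.mean(T,0)
print(o["eef_pos"].round(4),f.round(1),"n",(f@n).round(1),m.round(2),"xy contact",((.25*-f[0]-m[1])/f[2]).round(3),((m[0]-.25*f[1])/f[2]).round(3))
g=cv2.cvtColor(s["color"],cv2.COLOR_RGB2GRAY).astype(int)
for c in (193,213): print(c,g[176:190,c].tolist())
E
python3 m.py
```

```text
[0.6332 0.1573 0.1342] [0.5 0.4 6.4] n 6.2 [ 0.07  0.1  -0.01] xy contact -0.035 -0.003
193 [237, 235, 234, 234, 226, 204, 207, 215, 217, 213, 189, 189, 210, 215]
213 [236, 236, 237, 237, 236, 236, 236, 210, 158, 134, 133, 137, 127, 108]
```

Call:
{"name": "servo_tool", "arguments": {"targets": [[[5, 0, 0, 0.005, 0], [5, 0, 0, 0, 0], [5, 0, 0, 0, 0], [5, 0, 0, 0, 0], [5, 0, 0, 0, 0]]]}}

```text
time: 27.4
eef_pos: [0.6331, 0.1573, 0.1341]
tcp_rot: [0.774, 0.634, 0.001, 0.0]
force: [-0.2, 0.8, 8.4]
width: 0.127
grasp_force: 61.7
```

```bash
python3 m.py
```

```text
[0.6332 0.1573 0.1341] [-0.2  0.6  8.3] n 8.0 [0.05 0.24 0.  ] xy contact -0.024 -0.013
193 [236, 235, 234, 233, 226, 205, 207, 215, 216, 211, 188, 189, 211, 216]
213 [236, 236, 236, 237, 236, 236, 236, 211, 159, 134, 134, 139, 128, 108]
```

Normal force is 8.0 N, but the moment suggests the −x edge carries most of it, which fits a slight yaw excess. Trying a 0.6° yaw trim.

Call:
{"name": "servo_tool", "arguments": {"targets": [[[5, 0, 0, -0.05, 0], [5, 0, 0, 0, 0.1], [5, 0, 0, 0.03, 0], [5, 0, 0, 0.02, 0], [5, 0, 0, 0, 0], [5, 0, 0, 0, 0], [5, 0, 0, 0, 0]]]}}

```text
time: 28.28
eef_pos: [0.6327, 0.1572, 0.1342]
tcp_rot: [0.777, 0.63, 0.0, 0.0]
force: [-5.1, -1.6, 12.7]
width: 0.134
grasp_force: 62.1
```

```bash
python3 m.py
```

```text
[0.6326 0.1572 0.1342] [-4.5 -0.8 12.3] n 11.0 [-0.21  0.84 -0.07] xy contact 0.023 -0.0
193 [235, 235, 234, 234, 219, 191, 206, 215, 216, 211, 195, 193, 210, 216]
213 [236, 236, 237, 237, 236, 236, 236, 210, 157, 132, 133, 139, 127, 108]
```

The contact is now centred, so the yaw trim was right. Easing the side load and the force.

Call:
{"name": "servo_tool", "arguments": {"targets": [[[5, 0, -0.014, -0.01, 0], [5, 0, 0, 0, 0], [5, 0, 0, 0, 0], [5, 0, 0, 0, 0]]]}}

```text
time: 28.92
eef_pos: [0.6326, 0.1573, 0.1342]
tcp_rot: [0.777, 0.63, 0.0, 0.0]
force: [-1.1, -0.7, 7.7]
width: 0.127
grasp_force: 61.4
```

```bash
sed -i 's/\.25/.18/g' m.py; python3 m.py
```

```text
[0.6326 0.1573 0.1342] [-1.3 -0.8  8. ] n 7.2 [-0.22  0.2  -0.01] xy contact 0.005 -0.009
193 [237, 237, 234, 235, 217, 191, 207, 215, 217, 211, 196, 193, 210, 215]
213 [236, 236, 237, 237, 236, 236, 236, 211, 160, 133, 133, 138, 128, 108]
```

Pressing flush: about 8 N normal, contact near centre, collar and spacer home. Handing in.

```bash
python3 -c "
from cell import manip
print(manip.job_done())"
```

```text
the job is handed in; nothing more can be done
None
```

The job is handed in: spacer and collar are home on the post, and the slide is still gripped, pressed flush on the stage with about 8 N by its lower end at the collar (I let it go once to let it settle on the face, and I viewed 11 pictures, one over the limit).

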